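# Find the heavy side of a packed roasting drum

## Task

The packed roasting drum on its loading stand has to be balanced before it goes in the oven. Slide the flat lock plate up out of its slots and lay it flat on the worktop, then take the drum's crank handle, turn the drum at least once right round to feel which side is heavy, and bring it to rest with the heavy side straight down so that the counterweight can be clamped on top. Finish while still holding the crank handle there, and leave the other things on the worktop alone.

Things in the scene. Friction and masses are not known exactly. Their poses are not given: they have to be found in the camera images.
- stand: Loading stand, fixed: wooden base 150 x 240 x 17 mm with two upright steel cheeks, axle 92 mm above the worktop. Origin under the base's centre; x away from the robot, y along the axle towards the lock plate (crank at the -y end), z up. Holder on the +y cheek: two upright channels that face each other, 63 mm apart, 8 mm deep gap, from 67 mm (stops) to 140 mm high, centred at y = +97.5 mm.
- drum_axle (a point): Drum's centre on the axle, fixed, 92 mm above the stand's origin, y along the axle. Closed perforated steel drum, diameter 101 mm, 156 mm long. Its load is wedged tight, 0.25 to 0.31 N m out of balance; the heavy side differs each time and cannot be seen. The bushes drag with about 0.31 N m either way, so the drum stays where it is left and never rolls to its heavy side by itself.
- drum (a joint): How far the drum has turned, rad, endless, 0 as locked (crank handle straight up, hatch on top); grows as the handle goes from the top away from the robot (+x of the stand), then down, then back towards the robot. It says nothing of where the heavy side is. It cannot be turned while the lock plate is in.
- drum_grip: Black crank handle: round sleeve, diameter 20 mm, 82 mm long, parallel to the axle, turning freely on its pin. Origin at its middle, which lies 50 mm from the axle line and 148 mm from the drum's centre towards -y of the stand; y along the sleeve. The flat crank arm is 47 mm from its middle, on the drum's side; the sleeve can be held from above all the way round.
- lock_plate: Loose flat plate of bare metal, 60 mm wide (x), 5 mm thick (y), 115 mm tall (z), 0.2 kg, upright in the channels, lower edge 67 mm and upper edge 182 mm above the worktop, 42 mm proud of the channels. Its lower end is a fork (slot 18 wide, 35 deep) over the axle's 16 mm square end and locks the drum. Origin: middle of the lower edge. Free of the channels once raised 80 mm.
- plate_top (a point): Middle of the lock plate's upper edge; axes as the plate's.
- counterweight: Loose small steel counterweight with a fork clamp, 38 mm diameter, 73 mm high, standing on the worktop on the robot's right; not needed yet, leave alone. Origin under its centre.
- pepper_mill: Loose dark wooden pepper mill, 58 mm diameter, 150 mm high, behind the stand; leave alone. Origin under its centre.
- lemon: Loose lemon, 78 x 55 x 56 mm, behind the stand; leave alone. Origin under its centre.
- mug: Loose small pale mug standing upside down, 63 x 88 x 51 mm, behind the stand near the sink; leave alone. Origin under its centre.

How it is judged:
By the outcome, as a careful person would: the job done as asked, in the order asked, and still so for the second after the job is handed in, while the arm keeps its last pose, push and grip.
It also fails if it takes over 64 s, if anything falls off the work surface, if the arm or the gripper's body presses on something with over 40 N, if the wrist force passes 120 N, or if a joint passes its speed limit or range.

## Robot

A 6-joint arm with a two-finger parallel gripper is mounted at the origin on a cart in front of the work surface, level with it; the furniture and walls round the work are solid. World frame = base frame: x ahead of the robot, y to its left, z up, the work surface at z = 0. Lengths are in m, angles in rad, forces in N, time in s.
With the tool pointing down it reaches from about 0.25 to 0.775 m from the base axis. Payload 4 kg.
Tool frame: the origin (TCP) lies midway between the tips of the shut fingers; the grasp point (between the pads) lies 19 mm behind it; z points along the fingers, y is the line along which they close (so a half turn about z gives the same grasp; the last joint's range is limited). The gripper opens to 94 mm and grips with 3 to 60 N. Pads are 16 mm wide; open, the fingers measure 119 mm over their backs; the gripper's body (75 mm by 177 mm) begins 78 mm behind the grasp point.
Start: joints at [1.23, 0.087, 1.371, -0, 1.684, -0.103], TCP at [0.13, 0.535, 0.206] pointing down, gripper open.
Joint ranges: [-3.1, 3.1], [-0.76, 2.03], [0.27, 2.55], [-1.08, 4.22], [0.17, 2.65], [-2.57, 2.57]. Speed limits (rad/s): [2.79, 2.79, 3.14, 3.14, 3.14, 3.14].

## Interface

Orientations are given as [roll, pitch, yaw] about the fixed x, y, z axes, in that order (R = Rz(yaw) Ry(pitch) Rx(roll)).
In Python, from bench import robot gives the robot as it stands.
- The arm moves only by the tool servo_tool, never from a script. Its argument "moves" is a list of rows, each a list of 5 numbers: the shift along the tool's x, y, z in units of 25 mm (1.0 is 25 mm), then the turn about the tool's z in units of 6 degrees (1.0 is 6 degrees), then the closure, from 0 (fully open) to 1 (shut). In form: [[dx, dy, dz, yaw, gripper], ...]. A call has 1 to 10 rows; each row is the pose to reach, as a shift and turn from the pose commanded when the call began, along the tool's axes at that moment; what a row does not reach only later rows make up. A row lasts 1/12 s, in which the tool goes at most 41.7 mm and 7.16 degrees, less where a joint would pass 70% of its speed; a pose out of reach is approached as far as the arm can. A call with a gripper value outside its range is refused whole. The fingers move at their own pace and stop on an object; the grip force is fixed at half the most. Time passes only in rows, so rows that repeat a pose let the fingers close. It gives the time, the measured TCP pose, the force, the opening and the grip force at its end, in the units of the state.
- robot.get_obs(): the state, without advancing time (a new reading comes with each control period).
- robot.snapshot(name): name is "side" or "top" or "wrist"; returns a dict with "image" (384x512x3 uint8, blue, green, red), "fx", "fy", "cx", "cy" (pixels), "eye" and "orientation" of the camera in the world; the wrist camera has in their place "T_tool_cam" (4x4, takes a point from camera to tool coordinates, whose origin is the TCP and whose axes are the flange's). Camera axes: x right, y down, z forward; pixel columns grow to the right and rows downward; lengths in m; the calibration is good to about 2 mm. The wrist camera is an equidistant fisheye: a pixel r from the principal point sees the ray r / f radians off the axis. A picture is of the moment at which its call begins: read the wrist's pose just before it. There is no depth.
- robot.close_job(): hands the job in; it is judged then, once.
The state is a dict: "time": time; "joint_positions": joint angles; "qvel": joint speeds; "joint_torque": joint torques, N m; "tool_pos": TCP position; "ee_rot": TCP orientation; "wrist_force": force on the tool from outside, world axes, zero at the start; "wrist_torque": the same for the moment, N m; "width": finger opening in m; "finger_force": force on a finger pad.
Only numpy, scipy, OpenCV 4.12 (cv2) and the standard library are available. Lean on these libraries where they do the work, as an engineer would, in place of code of your own. Each camera call takes 0.05 s, during which the arm holds its last target. There are 200 camera calls.

## Working session

There is one attempt and no reset: what is moved stays moved. The work goes in short steps, Python scripts to look and compute and a tool call to move; the robot and the scene stay as the last step left them, time stands still between calls to the robot, and variables do not carry over. Pictures are saved under pics/ and viewed, at most 10 in all, crops included, and the job is handed in when it is done.

Besides the shell and the picture viewer there is one more tool, called after "Request:" as name([rows], argument=value, ...), one row to a line, values as JSON. servo_tool: Moves the arm, as the interface text tells. Its arguments: {"type":"object","properties":{"moves":{"type":"array"}},"required":["moves"]}

```bash
mkdir -p pics; ls; python3 - <<'E'
from bench import robot
import cv2,json
o=robot.get_obs();print(o)
for n in("side","top"):
    s=robot.snapshot(n);cv2.imwrite(f"pics/{n}0.png",s["image"]);print(n,{k:v for k,v in s.items() if k!="image"})
E
```

```text
pics
{'time': 0.0, 'joint_positions': array([ 1.22988738e+00,  8.79759061e-02,  1.37226391e+00, -1.76434452e-05,
        1.68356029e+00, -1.03100875e-01]), 'qvel': array([0.00065872, 0.00044141, 0.00161693, 0.00018561, 0.0010483 ,
       0.00030152]), 'joint_torque': array([-5.42828420e-04, -3.40191400e+01, -3.02423823e+01,  7.15918676e-02,
        3.29959381e-02, -1.83839966e-04]), 'tool_pos': array([0.12939377, 0.53400459, 0.20428783]), 'ee_rot': array([-3.13939512e+00, -2.09744836e-04,  2.90378239e+00]), 'wrist_force': array([-0.43477964,  0.51378557,  0.04458338]), 'wrist_torque': array([ 0.02262931, -0.00358465, -0.02718918]), 'finger_force': 0.0, 'width': 0.09357284333267393}
side {'fx': 350.15184084960765, 'fy': 350.15184084960765, 'cx': 250.4481347157025, 'cy': 199.38675304182158, 'eye': array([ 0.4669354 , -0.85645517,  0.70509578]), 'orientation': array([-2.2450161 , -0.00797372, -0.10171435])}
top {'fx': 387.5507903654125, 'fy': 387.5507903654125, 'cx': 247.2112885639851, 'cy': 189.89798122061353, 'eye': array([ 0.44928194, -0.13262338,  1.15585347]), 'orientation': array([-3.04010906, -0.02417164, -1.57787897])}
```

View pics/side0.png

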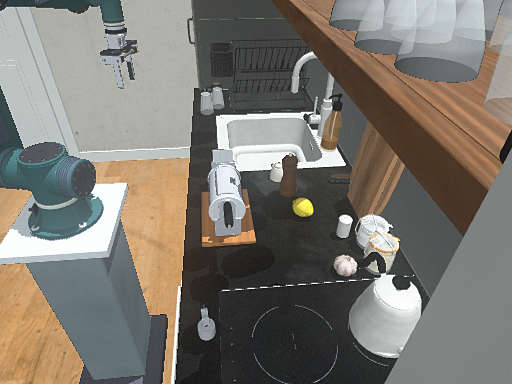

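View pics/top0.png

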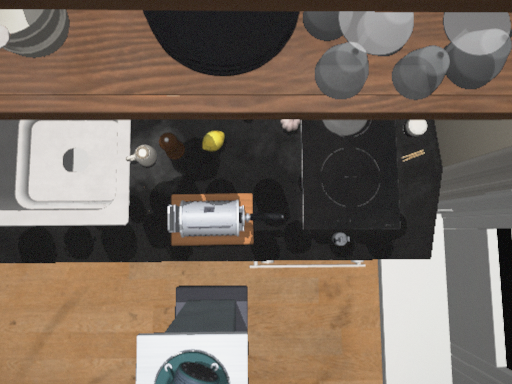

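The side view shows the stand at about (228,215), with the black handle on its near end and the plate at its far end near (222,158). In the top view the wooden base spans (171,195)–(253,245), the plate's end is at x≈172 and the handle is near (268,217).

```bash
cat > h.py <<'E'
import numpy as np,cv2
from scipy.spatial.transform import Rotation as R
from bench import robot
def rot(e): return R.from_euler('xyz',e).as_matrix()
def ray(s,p):
    d=np.array([(p[0]-s["cx"])/s["fx"],(p[1]-s["cy"])/s["fy"],1.]);return s["eye"],rot(s["orientation"])@d
def plane(s,p,z):
    e,d=ray(s,p);return e+d*(z-e[2])/d[2]
def proj(s,P):
    c=rot(s["orientation"]).T@(np.asarray(P,float)-s["eye"]);return np.array([s["fx"]*c[0]/c[2]+s["cx"],s["fy"]*c[1]/c[2]+s["cy"]])
def stand(s0,yaw,P): # stand frame->world
    c,s=np.cos(yaw),np.sin(yaw);P=np.asarray(P,float);return np.array([s0[0]+c*P[0]-s*P[1],s0[1]+s*P[0]+c*P[1],P[2]])
E
python3 - <<'E'
from h import *
s=robot.snapshot("top");im=s["image"]
hsv=cv2.cvtColor(im,cv2.COLOR_BGR2HSV)
m=cv2.inRange(hsv,(5,80,60),(25,255,255));m[:185]=0;m[252:]=0;m[:,:160]=0;m[:,260:]=0
pts=cv2.findNonZero(m);hull=cv2.convexHull(pts)
r=cv2.minAreaRect(pts);b=cv2.boxPoints(r);print(r);
W=np.array([plane(s,p,.017) for p in b]);print(W.round(4));print(W.mean(0),[np.linalg.norm(W[i]-W[i-1]) for i in range(4)])
d=[W[i]-W[i-1] for i in range(4)];print([np.degrees(np.arctan2(v[1],v[0])) for v in d])
a=im[180:260,150:300];a=cv2.resize(a,None,fx=5,fy=5,interpolation=cv2.INTER_CUBIC)
t=robot.snapshot("side");c=cv2.resize(t["image"][140:250,190:265],None,fx=4,fy=4,interpolation=cv2.INTER_CUBIC)
h=np.zeros((600,800,3),np.uint8);a=cv2.resize(a,(480,256));h[:256,:480]=a;h[:440,490:790]=c;cv2.imwrite("pics/crop1.png",h)
m2=cv2.inRange(cv2.cvtColor(t["image"],cv2.COLOR_BGR2HSV),(5,80,60),(25,255,255));m2[:180]=0;m2[255:]=0;m2[:,:195]=0;m2[:,262:]=0
r=cv2.minAreaRect(cv2.findNonZero(m2));print(cv2.approxPolyDP(cv2.convexHull(cv2.findNonZero(m2)),4,True)[:,0])
y0=W.mean(0)
E
```

```text
((212.0, 219.0), (52.0, 82.0), 90.0)
[[ 0.557   0.0631  0.017 ]
 [ 0.5558 -0.178   0.017 ]
 [ 0.4036 -0.1767  0.017 ]
 [ 0.4056  0.0611  0.017 ]]
[ 0.48049353 -0.05762407  0.017     ] [np.float64(0.1514181885113101), np.float64(0.24109216821262944), np.float64(0.15216352412154735), np.float64(0.23785855780613072)]
[np.float64(0.7304710196498769), np.float64(-90.2759771732635), np.float64(179.50743643364854), np.float64(89.53911963990267)]
[[255 242]
 [202 246]
 [202 192]
 [246 189]]
```

View pics/crop1.png

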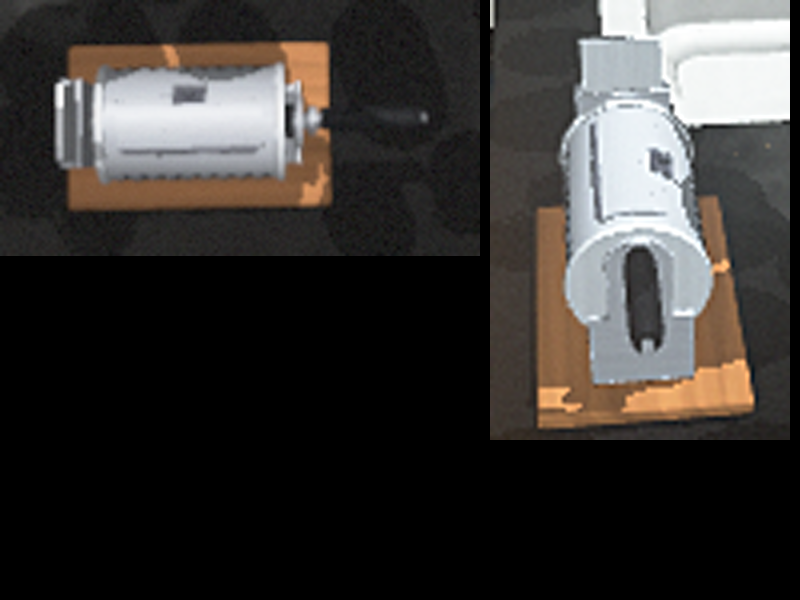

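The crop shows an axis-aligned stand. The plate's top edge runs about (212.5,150)–(232.5,150) in the side image. The handle's end is at about (283.4,217) in the top image. I'll check these against the base-derived pose and survey the laying area.

```bash
python3 - <<'E'
from h import *
s=robot.snapshot("top");t=robot.snapshot("side")
s0=[.4805,-.0576];yaw=0.
for P in [(-.03,.0975,.182),(.03,.0975,.182),(0,-.189,.142),(0,-.107,.142)]:
    w=stand(s0,yaw,P);print(P,w.round(4),'top',proj(s,w).round(1),'side',proj(t,w).round(1))
for p in [(212.5,150),(232.5,150)]:
    e,d=ray(t,p);k=(.182-e[2])/d[2];print('side plate top',(e+k*d).round(4))
print('handle end top',plane(s,(283.4,217),.145))
# worktop front edge & sink at left
g=cv2.cvtColor(s["image"],cv2.COLOR_BGR2GRAY)
for u in (60,90,110,140,155): print(u,list(g[205:275:2,u]))
for p in [(110,224),(110,262),(131,224),(155,262),(302,225)]: print(p,plane(s,p,0).round(4))
a=cv2.resize(s["image"][190:275,20:260],None,fx=3.3,fy=3.3,interpolation=cv2.INTER_CUBIC);cv2.imwrite("pics/strip.png",a)
E
```

```text
(-0.03, 0.0975, 0.182) [0.4505 0.0399 0.182 ] top [168.4 229.4] side [212.2 148.8]
(0.03, 0.0975, 0.182) [0.5105 0.0399 0.182 ] top [168.8 205.3] side [232.8 147.8]
(0, -0.189, 0.142) [ 0.4805 -0.2466  0.142 ] top [281.3 217.1] side [228.  224.8]
(0, -0.107, 0.142) [ 0.4805 -0.1646  0.142 ] top [250.  217.3] side [226.4 202.9]
side plate top [0.4512 0.0327 0.182 ]
side plate top [0.509  0.0276 0.182 ]
handle end top [ 0.48054072 -0.25176317  0.145     ]
60 [np.uint8(217), np.uint8(223), np.uint8(153), np.uint8(220), np.uint8(219), np.uint8(219), np.uint8(219), np.uint8(218), np.uint8(217), np.uint8(219), np.uint8(145), np.uint8(45), np.uint8(50), np.uint8(45), np.uint8(41), np.uint8(40), np.uint8(41), np.uint8(43), np.uint8(39), np.uint8(40), np.uint8(40), np.uint8(41), np.uint8(39), np.uint8(38), np.uint8(40), np.uint8(35), np.uint8(37), np.uint8(39), np.uint8(42), np.uint8(148), np.uint8(151), np.uint8(152), np.uint8(145), np.uint8(142), np.uint8(147)]
90 [np.uint8(219), np.uint8(222), np.uint8(153), np.uint8(223), np.uint8(222), np.uint8(222), np.uint8(220), np.uint8(221), np.uint
[... 1362 characters left out ...]
np.uint8(138), np.uint8(140)]
155 [np.uint8(28), np.uint8(24), np.uint8(28), np.uint8(34), np.uint8(30), np.uint8(25), np.uint8(24), np.uint8(25), np.uint8(32), np.uint8(24), np.uint8(20), np.uint8(26), np.uint8(30), np.uint8(33), np.uint8(31), np.uint8(25), np.uint8(28), np.uint8(34), np.uint8(28), np.uint8(32), np.uint8(35), np.uint8(36), np.uint8(42), np.uint8(39), np.uint8(39), np.uint8(44), np.uint8(36), np.uint8(40), np.uint8(27), np.uint8(145), np.uint8(146), np.uint8(144), np.uint8(141), np.uint8(144), np.uint8(143)]
(110, 224) [0.4677 0.2438 0.    ]
(110, 262) [0.3572 0.2406 0.    ]
(131, 224) [0.4673 0.1823 0.    ]
(155, 262) [0.356 0.11  0.   ]
(302, 225) [ 0.4609 -0.3241  0.    ]
```

View pics/strip.png

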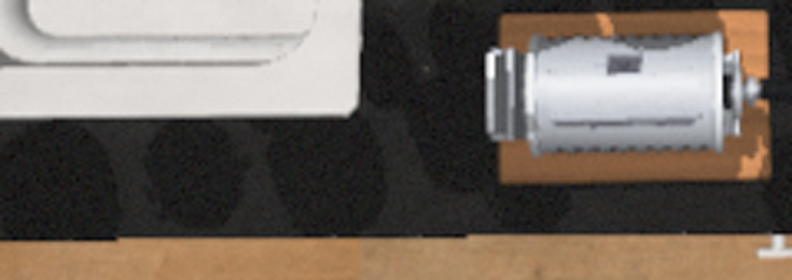

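The strip crop shows free worktop in front of the sink and left of the stand: x 0.357–0.467, y 0.07–0.25. That is where the plate will go. The stand sits at about (0.4805, -0.060), yaw ≈ 0. Next I move over the plate, fingers closing along x.

Request:
servo_tool([
  [-1,-0.9,-0.5,0.8,0],
  [-2.2,-2,-1.36,1.7,0],
  [-3.5,-3.1,-1.36,2.6,0],
  [-4.8,-4.2,-1.36,3.5,0],
  [-6.1,-5.3,-1.36,4.4,0],
  [-7.4,-6.4,-1.36,5.3,0],
  [-8.5,-7.4,-1.36,6,0],
  [-9.15,-8.02,-1.36,6.365,0],
])

```text
time: 0.97
tool_pos: [0.3061, 0.283, 0.2397]
ee_rot: [3.141, 0.001, 2.232]
wrist_force: [0.4, 0.3, 0.9]
width: 0.0939
finger_force: 0.0
```

Request:
servo_tool([
  [-1.2,-0.06,0,0.8,0],
  [-2.6,-0.14,0,1.7,0],
  [-4.1,-0.22,0,2.6,0],
  [-5.6,-0.3,0,3.5,0],
  [-7.1,-0.38,0,4.4,0],
  [-8.6,-0.46,0,5.3,0],
  [-10.1,-0.54,0,6,0],
  [-11.4,-0.6,0,6.365,0],
  [-12.15,-0.64,0,6.365,0],
  [-12.15,-0.64,0,6.365,0],
])

```text
time: 1.8
tool_pos: [0.4813, 0.034, 0.2386]
ee_rot: [-3.141, 0.001, 1.566]
wrist_force: [-0.5, -0.4, -0.0]
width: 0.0939
finger_force: 0.0
```

```bash
python3 - <<'E'
from h import *
o=robot.get_obs();print(o["time"],o["tool_pos"],o["ee_rot"],o["joint_positions"].round(3),o["wrist_force"])
s=robot.snapshot("wrist");cv2.imwrite("pics/wr1.png",s["image"]);print({k:v for k,v in s.items() if k!="image"})
T=s["T_tool_cam"]
def projw(P):
    pt=rot(o["ee_rot"]).T@(np.asarray(P,float)-o["tool_pos"]);c=T[:3,:3].T@(pt-T[:3,3]);a=np.arctan2(np.hypot(c[0],c[1]),c[2]);f=s["fx"]*a/np.hypot(c[0],c[1]);return (f*c[0]+s["cx"],f*c[1]+s["cy"])
for x in(-.03,.03):
  for y in (.035,.04): print(x,y,np.round(projw((.4805+x,y,.182)),1))
E
```

```text
1.8 [0.48126534 0.0340148  0.23861615] [-3.14067226e+00  1.13953429e-03  1.56570145e+00] [-4.600e-02 -6.700e-02  1.462e+00 -1.000e-03  1.748e+00 -4.100e-02] [-0.52486909 -0.40937436 -0.00712107]
{'fx': 297.3186396354542, 'fy': 297.3186396354542, 'cx': 259.6092980620743, 'cy': 188.06846894876224, 'T_tool_cam': array([[-8.82291995e-04, -9.64468271e-01, -2.64197228e-01,
         7.59557248e-02],
       [ 9.99999597e-01, -8.07382829e-04, -3.92118114e-04,
        -2.12550809e-03],
       [ 1.64877174e-04, -2.64197467e-01,  9.64468595e-01,
        -1.79484190e-01],
       [ 0.00000000e+00,  0.00000000e+00,  0.00000000e+00,
         1.00000000e+00]])}
-0.03 0.035 [225.6 200.1]
-0.03 0.04 [225.3 194.3]
0.03 0.035 [297.3 199.7]
0.03 0.04 [297.4 193.9]
```

View pics/wr1.png

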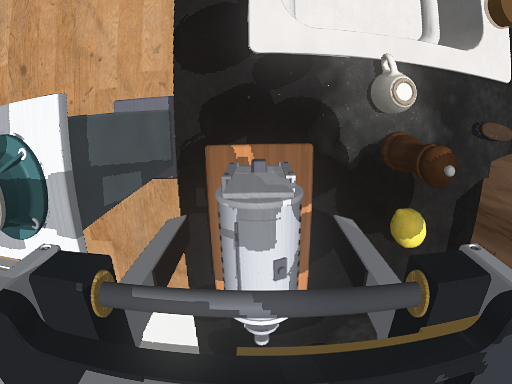

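The wrist view shows the plate and its holder at about (222–298, 160–197), with the drum below and the mug, mill and lemon on the right. I'll crop for detail.

```bash
python3 - <<'E'
import cv2
a=cv2.imread("pics/wr1.png")[140:220,200:320];cv2.imwrite("pics/wr1c.png",cv2.resize(a,None,fx=6,fy=6,interpolation=cv2.INTER_CUBIC))
E
```

```text
(no output)
```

View pics/wr1c.png

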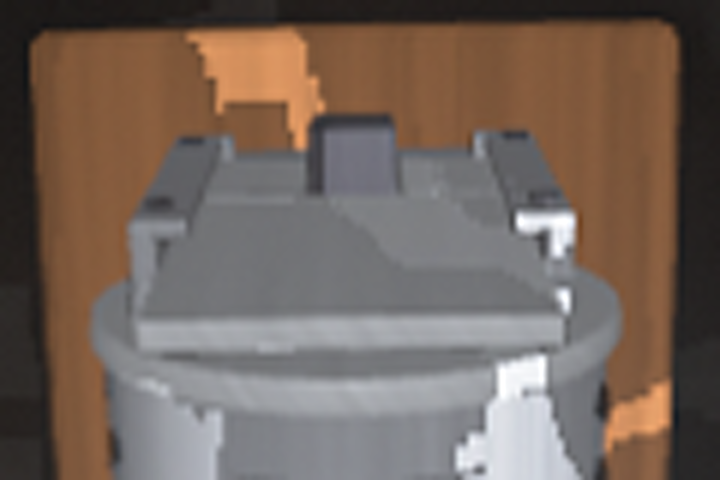

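The upper edge is at rows 192–198, columns 223–294, so the plate is at about (0.478, 0.039). I'll descend.

Request:
servo_tool([
  [0.06,-0.1,0.3,0,0],
  [0.06,-0.1,0.8,0,0],
  [0.06,-0.1,1.3,0,0],
  [0.06,-0.1,1.6,0,0],
  [0.06,-0.1,1.7,0,0],
  [0.06,-0.1,1.7,0,0],
])

```text
time: 2.35
tool_pos: [0.4763, 0.0393, 0.1954]
ee_rot: [-3.139, -0.0, 1.572]
wrist_force: [-0.4, 0.5, -0.1]
width: 0.0941
finger_force: 0.0
```

Request:
servo_tool([
  [0,0.03,0.4,0,0],
  [0,0.03,0.9,0,0],
  [0,0.03,1.4,0,0],
  [0,0.03,1.75,0,0],
  [0,0.03,1.9,0,0],
  [0,0.03,1.9,0,0.3],
  [0,0.03,1.9,0,1],
  [0,0.03,1.9,0,1],
  [0,0.03,1.9,0,1],
  [0,0.03,1.9,0,1],
])

```text
time: 3.18
tool_pos: [0.4786, 0.0387, 0.1502]
ee_rot: [3.14, -0.0, 1.571]
wrist_force: [-0.3, 0.2, 0.7]
width: 0.0643
finger_force: 0.0
```

Request:
servo_tool([
  [0,0,0,0,1],
  [0,0,0,0,1],
  [0,0,0,0,1],
  [0,0,0,0,1],
])

```text
time: 3.52
tool_pos: [0.4786, 0.0386, 0.1501]
ee_rot: [3.14, -0.0, 1.571]
wrist_force: [1.2, 0.5, 2.3]
width: 0.0598
finger_force: 30.0
```

Request:
servo_tool([
  [0,0,-0.2,0,1],
  [0,0,-0.5,0,1],
  [0,0,-0.9,0,1],
  [0,0,-1.3,0,1],
  [0,0,-1.8,0,1],
  [0,0,-2.3,0,1],
  [0,0,-2.8,0,1],
  [0,0,-3.3,0,1],
  [0,0,-3.8,0,1],
  [0,0,-4.2,0,1],
])

```text
time: 4.35
tool_pos: [0.4781, 0.0387, 0.2564]
ee_rot: [3.141, -0.0, 1.571]
wrist_force: [0.7, 0.2, -1.5]
width: 0.0601
finger_force: 30.0
```

Request:
servo_tool([
  [0,0,-0.2,0,1],
  [0,0,-0.2,0,1],
])

```text
time: 4.52
tool_pos: [0.4786, 0.0386, 0.2613]
ee_rot: [3.139, 0.0, 1.571]
wrist_force: [-0.1, -0.3, -3.0]
width: 0.0599
finger_force: 30.0
```

```bash
python3 - <<'E'
from h import *
o=robot.get_obs();print(o["time"],o["tool_pos"],o["width"],o["finger_force"],o["wrist_force"])
t=robot.snapshot("side");a=cv2.resize(t["image"][60:250,160:290],None,fx=3,fy=3,interpolation=cv2.INTER_CUBIC)
w=robot.snapshot("wrist")["image"]
h=np.zeros((600,800,3),np.uint8);h[:570,:390]=a;h[:300,395:795]=cv2.resize(w,(400,300));cv2.imwrite("pics/lift.png",h)
E
```

```text
4.5167 [0.47864464 0.03862193 0.26126746] 0.05992428988357292 29.97219890356064 [-0.09299962 -0.32903923 -2.98835184]
```

View pics/lift.png

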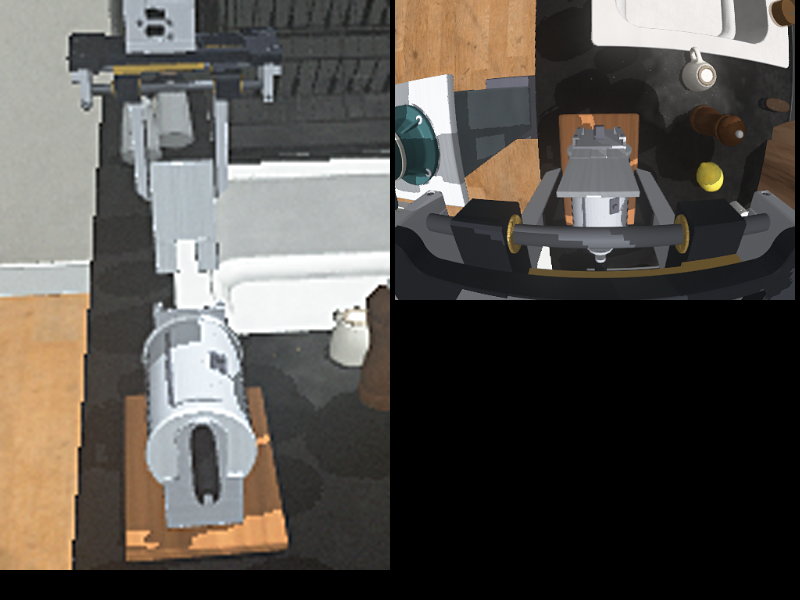

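The plate hangs upright and free in the fingers above its holder; its lower edge is at about (185,275) in the crop. I'll carry it to the front-left strip and lower it.

Request:
servo_tool([
  [0.3,-0.3,0,0,1],
  [0.8,-0.8,0,0,1],
  [1.4,-1.4,0,0,1],
  [2,-2,0,0,1],
  [2.5,-2.5,0.3,0,1],
  [2.78,-2.66,0.8,0,1],
  [2.78,-2.66,1.5,0,1],
  [2.78,-2.66,2.3,0,1],
  [2.78,-2.66,3.1,0,1],
  [2.78,-2.66,3.9,0,1],
])

```text
time: 5.45
tool_pos: [0.4102, 0.1087, 0.1603]
ee_rot: [-3.14, -0.0, 1.571]
wrist_force: [0.2, -0.2, -2.0]
width: 0.0597
finger_force: 30.0
```

Request:
servo_tool([
  [0,0,0.7,0,1],
  [0,0,1.4,0,1],
  [0,0,2,0,1],
  [0,0,2.4,0,1],
  [0,0,2.7,0,1],
  [0,0,2.8,0,1],
  [0,0,2.8,0,1],
])

```text
time: 6.03
tool_pos: [0.4111, 0.1083, 0.0915]
ee_rot: [-3.14, -0.0, 1.571]
wrist_force: [0.3, -0.3, -2.2]
width: 0.0597
finger_force: 30.0
```

Request:
servo_tool([
  [0,0,0.1,0,1],
  [0,0,0.2,0,1],
  [0,0,0.3,0,1],
  [0,0,0.35,0,1],
  [0,0,0.4,0,1],
  [0,0,0.4,0,1],
])

```text
time: 6.53
tool_pos: [0.4118, 0.1082, 0.083]
ee_rot: [3.141, -0.0, 1.571]
wrist_force: [-1.9, -0.4, 3.0]
width: 0.0596
finger_force: 30.0
```

Request:
servo_tool([
  [0.18,0,0.03,0,1],
  [0.36,0,0.06,0,1],
  [0.53,0,0.08,0,1],
  [0.71,0,0.11,0,1],
  [0.88,0,0.14,0,1],
  [1.06,0,0.18,0,1],
])

```text
time: 7.03
tool_pos: [0.4127, 0.134, 0.0796]
ee_rot: [3.139, 0.002, 1.57]
wrist_force: [-2.6, -2.5, 7.6]
width: 0.0592
finger_force: 30.0
```

```bash
python3 - <<'E'
from h import *
o=robot.get_obs();print(o["time"],o["tool_pos"],o["width"],o["finger_force"],o["wrist_force"],o["wrist_torque"])
t=robot.snapshot("side");a=cv2.resize(t["image"][60:230,160:290],None,fx=3,fy=3,interpolation=cv2.INTER_CUBIC)
w=robot.snapshot("top")["image"][160:280,90:220]
h=np.zeros((600,800,3),np.uint8);h[:510,:390]=a;h[:360,395:785]=cv2.resize(w,(390,360),interpolation=cv2.INTER_CUBIC);cv2.imwrite("pics/tilt.png",h)
E
```

```text
7.0333 [0.41271783 0.13401609 0.07955545] 0.05924376394527569 30.004981756210327 [-2.57434194 -2.47299874  7.62524048] [-0.87803165  0.55706607 -0.01424359]
```

View pics/tilt.png

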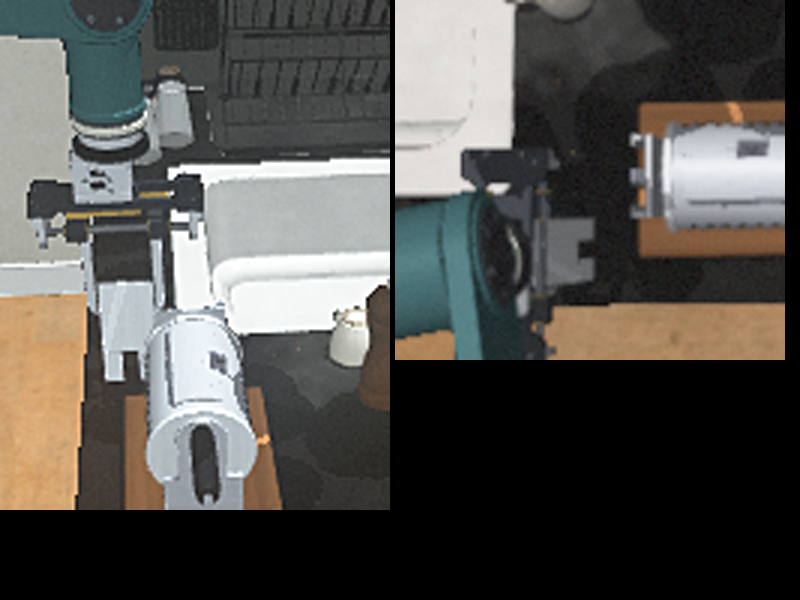

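The plate is tilting about its lower edge; the fork end shows at (585,250) in the top crop. I'll continue the arc.

Request:
servo_tool([
  [0.17,0,0.05,0,1],
  [0.34,0,0.11,0,1],
  [0.51,0,0.17,0,1],
  [0.67,0,0.24,0,1],
  [0.83,0,0.32,0,1],
  [0.98,0,0.41,0,1],
  [1.13,0,0.5,0,1],
  [1.28,0,0.6,0,1],
  [1.43,0,0.71,0,1],
  [1.57,0,0.82,0,1],
])

```text
time: 7.97
tool_pos: [0.4131, 0.1759, 0.0594]
ee_rot: [3.137, -0.004, 1.571]
wrist_force: [-2.2, 4.0, 7.0]
width: 0.0592
finger_force: 30.0
```

Request:
servo_tool([
  [0.13,0,0.12,0,1],
  [0.26,0,0.24,0,1],
  [0.39,0,0.37,0,1],
  [0.5,0,0.5,0,1],
  [0.62,0,0.64,0,1],
  [0.72,0,0.78,0,1],
  [0.82,0,0.93,0,1],
  [0.91,0,1.08,0,1],
  [0.99,0,1.23,0,1],
  [1.07,0,1.4,0,1],
])

```text
time: 8.8
tool_pos: [0.4119, 0.2008, 0.0216]
ee_rot: [3.141, 0.0, 1.571]
wrist_force: [0.9, 2.6, 1.7]
width: 0.0596
finger_force: 30.0
```

Request:
servo_tool([
  [0.06,0,0.15,0,1],
  [0.12,0,0.3,0,1],
  [0.18,0,0.46,0,1],
  [0.18,0,0.46,0,1],
])

```text
time: 9.13
tool_pos: [0.4108, 0.2048, 0.0091]
ee_rot: [-3.14, 0.001, 1.571]
wrist_force: [1.0, 1.6, 1.6]
width: 0.0596
finger_force: 30.0
```

Request:
servo_tool([
  [0.02,0,0.1,0,1],
  [0.04,0,0.2,0,1],
  [0.04,0,0.2,0,1],
  [0.04,0,0.2,0,0.25],
  [0.04,0,0.2,0,0.25],
  [0.04,0,0.2,0,0.25],
  [0.04,0,0.2,0,0.25],
  [0.04,0,0.2,0,0.25],
])

```text
time: 9.8
tool_pos: [0.4116, 0.206, 0.0054]
ee_rot: [-3.141, 0.0, 1.571]
wrist_force: [-0.9, -0.1, 0.6]
width: 0.0702
finger_force: 0.0
```

Request:
servo_tool([
  [0,0,-0.3,0,0.25],
  [0,0,-0.8,0,0.25],
  [0,0,-1.6,0,0.25],
  [0,0,-2.6,0,0.25],
  [0,0,-3.8,0,0.25],
  [0,0,-5,0,0.25],
  [0,0,-6.2,0,0.25],
  [0,0,-7.4,0,0.25],
  [0,0,-8.4,0,0.25],
  [0,0,-8.8,0,0.25],
])

```text
time: 10.63
tool_pos: [0.4131, 0.2067, 0.2307]
ee_rot: [3.134, -0.003, 1.571]
wrist_force: [0.6, 0.6, 1.1]
width: 0.0705
finger_force: 0.0
```

```bash
python3 - <<'E'
from h import *
o=robot.get_obs();print(o["time"],o["tool_pos"],o["ee_rot"],o["width"],o["wrist_force"])
w=robot.snapshot("wrist")["image"]
t=robot.snapshot("side");a=t["image"][60:230,160:290]
h=np.zeros((400,800,3),np.uint8);h[:384,:512]=w;h[:370,515:798]=cv2.resize(a,(283,370),interpolation=cv2.INTER_CUBIC);cv2.imwrite("pics/laid.png",h)
E
```

```text
10.6333 [0.41311423 0.20669151 0.23066465] [ 3.13394786e+00 -2.76136033e-03  1.57074605e+00] 0.07049379063283842 [0.61104244 0.55207887 1.12338653]
```

View pics/laid.png

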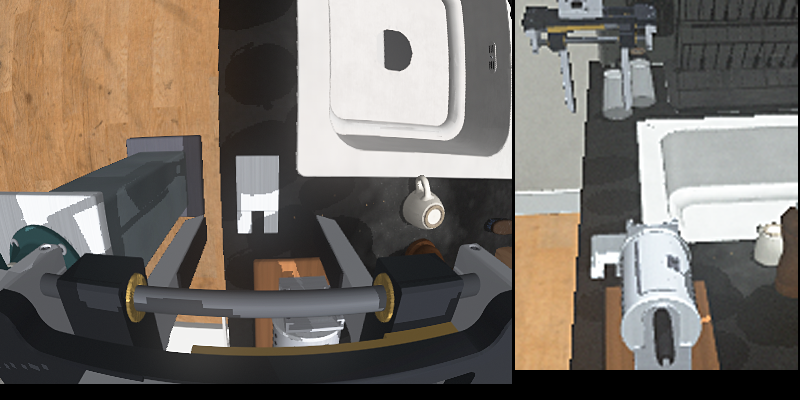

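The plate lies flat in the front-left strip at wrist pixels (235–280, 155–235), clear of the edge, sink and stand. Now I move to the handle.

Request:
servo_tool([
  [-1,0.2,0,0,0.25],
  [-2.4,0.4,0,0,0.25],
  [-3.9,0.6,0,0,0.25],
  [-5.4,0.9,0,0,0.25],
  [-6.9,1.1,0,0,0.25],
  [-8.4,1.4,0,0,0.25],
  [-9.9,1.6,0,0,0.25],
  [-11.4,1.9,0,0,0.25],
  [-12.9,2.1,0,0,0.25],
  [-14.4,2.4,0,0,0.25],
])

```text
time: 11.57
tool_pos: [0.4702, -0.1553, 0.2228]
ee_rot: [-3.138, -0.002, 1.57]
wrist_force: [0.1, 0.9, 0.2]
width: 0.0704
finger_force: 0.0
```

Request:
servo_tool([
  [-1.2,0.15,0,0,0.3],
  [-1.9,0.26,0,0,0.4],
  [-2.24,0.28,0,0,0.4],
  [-2.24,0.28,0,0,0.4],
  [-2.24,0.28,0,0,0.4],
])

```text
time: 11.98
tool_pos: [0.478, -0.209, 0.2239]
ee_rot: [-3.139, -0.002, 1.571]
wrist_force: [-0.2, 0.8, -0.8]
width: 0.0565
finger_force: 0.0
```

```bash
python3 - <<'E'
from h import *
o=robot.get_obs();print(o["time"],o["tool_pos"],o["ee_rot"],o["joint_positions"].round(3),o["width"],o["wrist_force"])
s=robot.snapshot("wrist");T=s["T_tool_cam"]
def projw(P):
    pt=rot(o["ee_rot"]).T@(np.asarray(P,float)-o["tool_pos"]);c=T[:3,:3].T@(pt-T[:3,3]);a=np.arctan2(np.hypot(c[0],c[1]),c[2]);f=s["fx"]*a/np.hypot(c[0],c[1]);return np.array((f*c[0]+s["cx"],f*c[1]+s["cy"]))
X,Y=.479,-.0585
im=s["image"].copy()
for P in [(-.01,-.189,.142),(.01,-.189,.142),(-.01,-.107,.142),(.01,-.107,.142),(0,-.148,.152),(0,.02,.0),(-.075,-.12,.017),(.075,-.12,.017),(-.075,.12,.017),(.075,.12,.017)]:
    q=projw((X+P[0],Y+P[1],P[2]));print(P,q.round(1));cv2.circle(im,tuple(int(v) for v in q),2,(0,0,255),-1)
a=im[100:330,180:340];cv2.imwrite("pics/handle.png",np.hstack([cv2.resize(a,None,fx=2.5,fy=2.5),cv2.resize(s["image"][100:330,180:340],None,fx=2.5,fy=2.5)]))
E
```

```text
11.9833 [ 0.47795771 -0.20903849  0.22388648] [-3.13910135e+00 -2.29139844e-03  1.57056232e+00] [-5.220e-01  2.400e-02  1.401e+00  1.000e-03  1.720e+00 -5.210e-01] 0.056511384903968766 [-0.18910171  0.81166169 -0.79187948]
(-0.01, -0.189, 0.142) [252.8 231.5]
(0.01, -0.189, 0.142) [273.7 231.4]
(-0.01, -0.107, 0.142) [252.2 145.5]
(0.01, -0.107, 0.142) [274.8 145.5]
(0, -0.148, 0.152) [263.5 193.2]
(0, 0.02, 0.0) [262.4  40.5]
(-0.075, -0.12, 0.017) [205.6 144.3]
(0.075, -0.12, 0.017) [319.2 144.3]
(-0.075, 0.12, 0.017) [206.4 -27.4]
(0.075, 0.12, 0.017) [318.  -27.2]
```

View pics/handle.png

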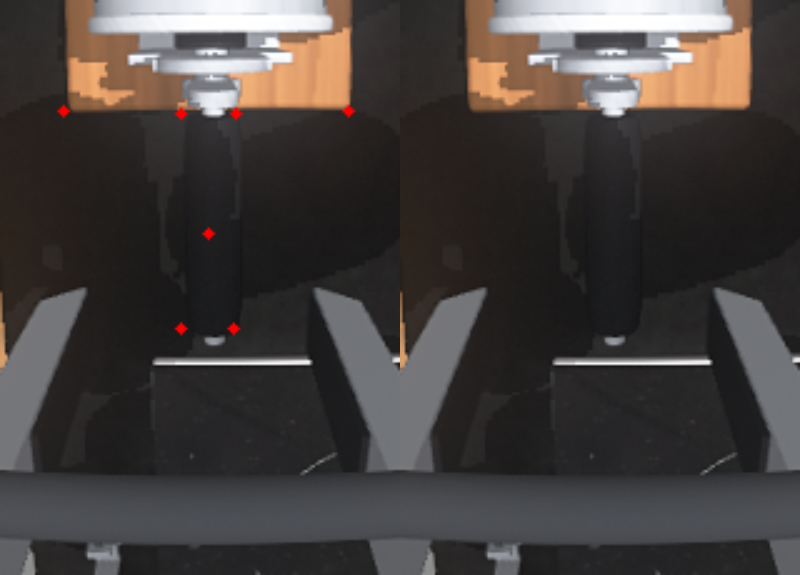

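The handle sits at crop columns 185–241 and the base at 68–351. Both lie about 2 px to the right of the prediction, so the axle is at x ≈ 0.481 and the handle is centred at y ≈ -0.207. I'll descend and grip.

Request:
servo_tool([
  [0,0.1,0.4,0,0.4],
  [0,0.1,1,0,0.4],
  [0,0.1,1.7,0,0.4],
  [0,0.1,2.5,0,0.4],
  [0,0.1,3.2,0,0.4],
  [0,0.1,3.7,0,0.4],
  [0,0.1,4,0,0.4],
  [0,0.1,4.03,0,0.4],
  [0,0.1,4.03,0,1],
  [0,0.1,4.03,0,1],
])

```text
time: 12.87
tool_pos: [0.4818, -0.21, 0.1259]
ee_rot: [3.14, 0.001, 1.571]
wrist_force: [-0.3, -0.2, 0.0]
width: 0.0463
finger_force: 0.0
```

Request:
servo_tool([
  [0,0,0,0,1],
  [0,0,0,0,1],
  [0,0,0,0,1],
  [0,0,0,0,1],
  [0,0,0,0,1],
  [0,0,0,0,1],
  [0,0,0,0,1],
])

```text
time: 13.45
tool_pos: [0.4817, -0.2101, 0.1253]
ee_rot: [3.14, 0.001, 1.571]
wrist_force: [1.1, -0.1, 2.1]
width: 0.0191
finger_force: 30.0
```

```bash
python3 - <<'E'
from h import *
o=robot.get_obs();print({k:np.round(v,4) for k,v in o.items()})
E
```

```text
{'time': np.float64(13.45), 'joint_positions': array([-5.1940e-01,  6.1300e-02,  1.5580e+00,  3.0000e-04,  1.5206e+00,
       -5.1940e-01]), 'qvel': array([ 0.0005,  0.001 , -0.0003,  0.0011, -0.0022, -0.0006]), 'joint_torque': array([ -0.1836, -31.0561, -27.8677,  -0.0847,   0.4956,   0.0337]), 'tool_pos': array([ 0.4817, -0.2101,  0.1253]), 'ee_rot': array([3.1399e+00, 7.0000e-04, 1.5708e+00]), 'wrist_force': array([ 1.1114, -0.1085,  2.0644]), 'wrist_torque': array([-0.1041, -0.1932,  0.0584]), 'finger_force': np.float64(29.9927), 'width': np.float64(0.0191)}
```

```bash
python3 - <<'E'
import numpy as np
for k in range(12):
    a=np.radians(30*k+np.arange(0,31,5));y=2*np.sin(a);z=-2*np.cos(a)
    print(30*k,[[0,float(round(p-y[0],2)),float(round(q-z[0],2)),0,1] for p,q in zip(y[1:],z[1:])])
E
```

```text
0 [[0, 0.17, 0.01, 0, 1], [0, 0.35, 0.03, 0, 1], [0, 0.52, 0.07, 0, 1], [0, 0.68, 0.12, 0, 1], [0, 0.85, 0.19, 0, 1], [0, 1.0, 0.27, 0, 1]]
30 [[0, 0.15, 0.09, 0, 1], [0, 0.29, 0.2, 0, 1], [0, 0.41, 0.32, 0, 1], [0, 0.53, 0.45, 0, 1], [0, 0.64, 0.58, 0, 1], [0, 0.73, 0.73, 0, 1]]
60 [[0, 0.08, 0.15, 0, 1], [0, 0.15, 0.32, 0, 1], [0, 0.2, 0.48, 0, 1], [0, 0.24, 0.65, 0, 1], [0, 0.26, 0.83, 0, 1], [0, 0.27, 1.0, 0, 1]]
90 [[0, -0.01, 0.17, 0, 1], [0, -0.03, 0.35, 0, 1], [0, -0.07, 0.52, 0, 1], [0, -0.12, 0.68, 0, 1], [0, -0.19, 0.85, 0, 1], [0, -0.27, 1.0, 0, 1]]
120 [[0, -0.09, 0.15, 0, 1], [0, -0.2, 0.29, 0, 1], [0, -0.32, 0.41, 0, 1], [0, -0.45, 0.53, 0, 1], [0, -0.58, 0.64, 0, 1], [0, -0.73, 0.73, 0, 1]]
150 [[0, -0.15, 0.08, 0, 1], [0, -0.32, 0.15, 0, 1], [0, -0.48, 0.2, 0, 1], [0, -0.65, 0.24, 0, 1], [0, -0.83, 0.26, 0, 1], [0, -1.0, 0.27, 0, 1]]
180 [[0, -0.17, -0.01, 0, 1], [0, -0.35, -0.03, 0, 1], [0, -0.52, -0.07, 0, 1], [0, -0.68, -0.12, 0, 1], [0, -0.85, -0.19, 0, 1], [0, -1.0, -0.27, 0, 1]]
210 [[0, -0.15, -0.09, 0, 1], [0, -0.29, -0.2, 0, 1], [0, -0.41, -0.32, 0, 1], [0, -0.53, -0.45, 0, 1], [0, -0.64, -0.58, 0, 1], [0, -0.73, -0.73, 0, 1]]
240 [[0, -0.08, -0.15, 0, 1], [0, -0.15, -0.32, 0, 1], [0, -0.2, -0.48, 0, 1], [0, -0.24, -0.65, 0, 1], [0, -0.26, -0.83, 0, 1], [0, -0.27, -1.0, 0, 1]]
270 [[0, 0.01, -0.17, 0, 1], [0, 0.03, -0.35, 0, 1], [0, 0.07, -0.52, 0, 1], [0, 0.12, -0.68, 0, 1], [0, 0.19, -0.85, 0, 1], [0, 0.27, -1.0, 0, 1]]
300 [[0, 0.09, -0.15, 0, 1], [0, 0.2, -0.29, 0, 1], [0, 0.32, -0.41, 0, 1], [0, 0.45, -0.53, 0, 1], [0, 0.58, -0.64, 0, 1], [0, 0.73, -0.73, 0, 1]]
330 [[0, 0.15, -0.08, 0, 1], [0, 0.32, -0.15, 0, 1], [0, 0.48, -0.2, 0, 1], [0, 0.65, -0.24, 0, 1], [0, 0.83, -0.26, 0, 1], [0, 1.0, -0.27, 0, 1]]
```

Request:
servo_tool([
  [0,0.17,0.01,0,1],
  [0,0.35,0.03,0,1],
  [0,0.52,0.07,0,1],
  [0,0.68,0.12,0,1],
  [0,0.85,0.19,0,1],
  [0,1.0,0.27,0,1],
])

```text
time: 13.95
tool_pos: [0.5043, -0.2099, 0.1203]
ee_rot: [-3.138, 0.0, 1.57]
wrist_force: [-7.7, 2.0, 11.6]
width: 0.0194
finger_force: 30.0
```

Request:
servo_tool([
  [0,0.15,0.09,0,1],
  [0,0.29,0.2,0,1],
  [0,0.41,0.32,0,1],
  [0,0.53,0.45,0,1],
  [0,0.64,0.58,0,1],
  [0,0.73,0.73,0,1],
])

```text
time: 14.45
tool_pos: [0.5246, -0.2097, 0.1027]
ee_rot: [3.14, 0.0, 1.571]
wrist_force: [-3.2, 2.6, 12.2]
width: 0.0193
finger_force: 30.0
```

Request:
servo_tool([
  [0,0.08,0.15,0,1],
  [0,0.15,0.32,0,1],
  [0,0.2,0.48,0,1],
  [0,0.24,0.65,0,1],
  [0,0.26,0.83,0,1],
  [0,0.27,1.0,0,1],
])

```text
time: 14.95
tool_pos: [0.5329, -0.2096, 0.0776]
ee_rot: [3.137, 0.0, 1.571]
wrist_force: [-0.8, 2.2, 10.7]
width: 0.0191
finger_force: 30.0
```

Request:
servo_tool([
  [0,-0.01,0.17,0,1],
  [0,-0.03,0.35,0,1],
  [0,-0.07,0.52,0,1],
  [0,-0.12,0.68,0,1],
  [0,-0.19,0.85,0,1],
  [0,-0.27,1.0,0,1],
])

```text
time: 15.45
tool_pos: [0.5272, -0.2096, 0.0521]
ee_rot: [3.135, 0.0, 1.571]
wrist_force: [3.5, 3.1, 6.0]
width: 0.0196
finger_force: 30.0
```

Request:
servo_tool([
  [0,-0.09,0.15,0,1],
  [0,-0.2,0.29,0,1],
  [0,-0.32,0.41,0,1],
  [0,-0.45,0.53,0,1],
  [0,-0.58,0.64,0,1],
  [0,-0.73,0.73,0,1],
])

```text
time: 15.95
tool_pos: [0.5074, -0.2098, 0.0319]
ee_rot: [3.138, 0.0, 1.571]
wrist_force: [4.1, 0.7, 1.0]
width: 0.0195
finger_force: 30.0
```

Request:
servo_tool([
  [0,-0.15,0.08,0,1],
  [0,-0.32,0.15,0,1],
  [0,-0.48,0.2,0,1],
  [0,-0.65,0.24,0,1],
  [0,-0.83,0.26,0,1],
  [0,-1.0,0.27,0,1],
])

```text
time: 16.45
tool_pos: [0.4807, -0.2101, 0.0253]
ee_rot: [3.141, 0.0, 1.571]
wrist_force: [1.7, 0.6, 6.2]
width: 0.0191
finger_force: 30.0
```

Request:
servo_tool([
  [0,-0.17,-0.01,0,1],
  [0,-0.35,-0.03,0,1],
  [0,-0.52,-0.07,0,1],
  [0,-0.68,-0.12,0,1],
  [0,-0.85,-0.19,0,1],
  [0,-1.0,-0.27,0,1],
])

```text
time: 16.95
tool_pos: [0.4568, -0.2104, 0.0326]
ee_rot: [3.139, 0.001, 1.57]
wrist_force: [3.5, 0.1, 4.9]
width: 0.0195
finger_force: 30.0
```

Request:
servo_tool([
  [0,-0.15,-0.09,0,1],
  [0,-0.29,-0.2,0,1],
  [0,-0.41,-0.32,0,1],
  [0,-0.53,-0.45,0,1],
  [0,-0.64,-0.58,0,1],
  [0,-0.73,-0.73,0,1],
])

```text
time: 17.45
tool_pos: [0.4392, -0.2106, 0.0506]
ee_rot: [3.137, 0.002, 1.57]
wrist_force: [6.5, -1.5, 3.3]
width: 0.0192
finger_force: 30.0
```

Request:
servo_tool([
  [0,-0.08,-0.15,0,1],
  [0,-0.15,-0.32,0,1],
  [0,-0.2,-0.48,0,1],
  [0,-0.24,-0.65,0,1],
  [0,-0.26,-0.83,0,1],
  [0,-0.27,-1.0,0,1],
])

```text
time: 17.95
tool_pos: [0.4327, -0.2106, 0.0747]
ee_rot: [3.137, 0.002, 1.57]
wrist_force: [9.8, -2.2, -2.1]
width: 0.0196
finger_force: 30.0
```

Request:
servo_tool([
  [0,0.01,-0.17,0,1],
  [0,0.03,-0.35,0,1],
  [0,0.07,-0.52,0,1],
  [0,0.12,-0.68,0,1],
  [0,0.19,-0.85,0,1],
  [0,0.27,-1.0,0,1],
])

```text
time: 18.45
tool_pos: [0.4376, -0.2105, 0.0973]
ee_rot: [-3.141, 0.001, 1.57]
wrist_force: [7.4, -4.8, -9.7]
width: 0.0192
finger_force: 30.0
```

Request:
servo_tool([
  [0,0.09,-0.15,0,1],
  [0,0.2,-0.29,0,1],
  [0,0.32,-0.41,0,1],
  [0,0.45,-0.53,0,1],
  [0,0.58,-0.64,0,1],
  [0,0.73,-0.73,0,1],
])

```text
time: 18.95
tool_pos: [0.4501, -0.2104, 0.1134]
ee_rot: [-3.126, -0.001, 1.569]
wrist_force: [-7.1, -5.4, -4.1]
width: 0.0196
finger_force: 30.0
```

Request:
servo_tool([
  [0,0.15,-0.08,0,1],
  [0,0.32,-0.15,0,1],
  [0,0.48,-0.2,0,1],
  [0,0.65,-0.24,0,1],
  [0,0.83,-0.26,0,1],
  [0,1.0,-0.27,0,1],
])

```text
time: 19.45
tool_pos: [0.4741, -0.2102, 0.1243]
ee_rot: [-3.125, -0.0, 1.569]
wrist_force: [-13.6, -0.5, 13.8]
width: 0.019
finger_force: 30.0
```

Request:
servo_tool([
  [0,0.17,0.01,0,1],
  [0,0.35,0.03,0,1],
  [0,0.52,0.07,0,1],
  [0,0.68,0.12,0,1],
  [0,0.85,0.19,0,1],
  [0,1.0,0.27,0,1],
])

```text
time: 19.95
tool_pos: [0.5036, -0.2099, 0.1205]
ee_rot: [-3.137, 0.0, 1.57]
wrist_force: [-5.3, 3.0, 16.2]
width: 0.0189
finger_force: 30.0
```

Request:
servo_tool([
  [0,0.15,0.09,0,1],
  [0,0.29,0.2,0,1],
  [0,0.41,0.32,0,1],
  [0,0.53,0.45,0,1],
  [0,0.64,0.58,0,1],
  [0,0.73,0.73,0,1],
])

```text
time: 20.45
tool_pos: [0.5245, -0.2097, 0.1028]
ee_rot: [3.14, 0.0, 1.571]
wrist_force: [-0.1, 2.3, 14.0]
width: 0.0193
finger_force: 30.0
```

```bash
cat > fit.py <<'E'
import numpy as np
from scipy.optimize import least_squares
def run(D,sg):
    D=np.array(D);sg=np.array(sg)
    c=least_squares(lambda p:np.hypot(D[:,0]-p[0],D[:,1]-p[1])-.05,[.4815,.0755]).x
    r=np.hypot(*(D[:,:2]-c).T);th=np.arctan2(D[:,0]-c[0],D[:,1]-c[1])
    ft=D[:,2]*np.cos(th)-D[:,3]*np.sin(th);fr=D[:,2]*np.sin(th)+D[:,3]*np.cos(th)
    A=np.c_[-sg,np.sin(th),np.cos(th)]
    f=lambda p:A@p-ft
    for loss in("linear","soft_l1"):
        s=least_squares(f,[6,1,1],loss=loss).x
        phi=np.arctan2(s[2],s[1]);print(loss,'c',c.round(4),'drag',s[0]*.05,'U',np.hypot(s[1],s[2])*.05,'phi',np.degrees(phi),'target theta',np.degrees(np.pi-phi)%360)
    print(np.c_[np.degrees(th)%360,r*1e3,ft,A@s,fr].round(1))
E
cat > data.py <<'E'
F=[(.5043,.1203,-7.7,11.6),(.5246,.1027,-3.2,12.2),(.5329,.0776,-.8,10.7),(.5272,.0521,3.5,6.0),(.5074,.0319,4.1,1.0),(.4807,.0253,1.7,6.2),(.4568,.0326,3.5,4.9),(.4392,.0506,6.5,3.3),(.4327,.0747,9.8,-2.1),(.4376,.0973,7.4,-9.7),(.4501,.1134,-7.1,-4.1),(.4741,.1243,-13.6,13.8),(.5036,.1205,-5.3,16.2),(.5245,.1028,-.1,14.0)]
E
python3 -c "
from fit import *;from data import *
run(F,[1]*len(F))"
```

```text
linear c [0.4827 0.0753] drag 0.3150430505401747 U 0.3018404647995349 phi -126.54875546809247 target theta 306.54875546809245
soft_l1 c [0.4827 0.0753] drag 0.3150582927444061 U 0.30140168290361324 phi -126.4881348919805 target theta 306.4881348919805
[[ 2.560e+01  4.990e+01 -1.200e+01 -1.220e+01  7.100e+00]
 [ 5.680e+01  5.010e+01 -1.200e+01 -1.200e+01  4.000e+00]
 [ 8.730e+01  5.020e+01 -1.070e+01 -1.010e+01 -3.000e-01]
 [ 1.175e+02  5.010e+01 -6.900e+00 -7.200e+00  3.000e-01]
 [ 1.504e+02  4.990e+01 -4.100e+00 -3.900e+00  1.200e+00]
 [ 1.823e+02  5.000e+01 -1.400e+00 -1.300e+00 -6.300e+00]
 [ 2.113e+02  4.990e+01 -4.000e-01 -3.000e-01 -6.000e+00]
 [ 2.405e+02  5.000e+01 -3.000e-01 -8.000e-01 -7.300e+00]
 [ 2.694e+02  5.000e+01 -2.200e+00 -2.700e+00 -9.800e+00]
 [ 2.960e+02  5.020e+01 -5.500e+00 -5.200e+00 -1.090e+01]
 [ 3.195e+02  5.020e+01 -8.100e+00 -7.700e+00  1.500e+00]
 [ 3.500e+02  4.980e+01 -1.100e+01 -1.050e+01  1.590e+01]
 [ 2.480e+01  4.980e+01 -1.160e+01 -1.220e+01  1.250e+01]
 [ 5.660e+01  5.000e+01 -1.170e+01 -1.200e+01  7.600e+00]]
```

The fit is clean: drag 0.315, U 0.30 N m, target θ ≈ 306.5°. I'll turn back to it, which also gives reverse-direction samples.

Request:
servo_tool([
  [0,-0.09,-0.15,0,1],
  [0,-0.2,-0.28,0,1],
  [0,-0.32,-0.41,0,1],
  [0,-0.44,-0.53,0,1],
  [0,-0.58,-0.64,0,1],
  [0,-0.73,-0.73,0,1],
])

```text
time: 20.95
tool_pos: [0.5067, -0.2099, 0.1191]
ee_rot: [3.139, 0.0, 1.571]
wrist_force: [4.0, -0.1, 5.5]
width: 0.0188
finger_force: 30.0
```

Request:
servo_tool([
  [0,-0.15,-0.08,0,1],
  [0,-0.32,-0.15,0,1],
  [0,-0.48,-0.2,0,1],
])

```text
time: 21.2
tool_pos: [0.4939, -0.21, 0.124]
ee_rot: [3.141, 0.001, 1.571]
wrist_force: [2.5, 0.1, 5.1]
width: 0.0188
finger_force: 30.0
```

Request:
servo_tool([
  [0,-0.17,-0.04,0,1],
  [0,-0.35,-0.06,0,1],
  [0,-0.52,-0.07,0,1],
])

```text
time: 21.45
tool_pos: [0.4802, -0.2101, 0.1252]
ee_rot: [-3.141, 0.001, 1.571]
wrist_force: [1.6, -1.5, 3.6]
width: 0.0195
finger_force: 30.0
```

Request:
servo_tool([
  [0,-0.17,0.01,0,1],
  [0,-0.35,0.03,0,1],
  [0,-0.52,0.07,0,1],
])

```text
time: 21.7
tool_pos: [0.4672, -0.2102, 0.1228]
ee_rot: [-3.141, 0.001, 1.57]
wrist_force: [2.5, -0.9, 3.6]
width: 0.0191
finger_force: 30.0
```

Request:
servo_tool([
  [0,-0.16,0.05,0,1],
  [0,-0.33,0.12,0,1],
  [0,-0.48,0.2,0,1],
])

```text
time: 21.95
tool_pos: [0.4559, -0.2104, 0.1175]
ee_rot: [3.141, 0.001, 1.57]
wrist_force: [3.9, -2.1, 1.4]
width: 0.0193
finger_force: 30.0
```

Request:
servo_tool([
  [0,-0.15,0.09,0,1],
  [0,-0.29,0.2,0,1],
  [0,-0.41,0.32,0,1],
])

```text
time: 22.2
tool_pos: [0.4466, -0.2105, 0.1099]
ee_rot: [3.139, 0.001, 1.571]
wrist_force: [5.9, -3.3, 2.2]
width: 0.0193
finger_force: 30.0
```

Request:
servo_tool([
  [0,-0.12,0.13,0,1],
  [0,-0.19,0.22,0,1],
  [0,-0.19,0.22,0,1],
  [0,-0.19,0.22,0,1],
])

```text
time: 22.53
tool_pos: [0.4419, -0.2105, 0.1042]
ee_rot: [3.139, 0.001, 1.57]
wrist_force: [5.1, -3.6, 1.1]
width: 0.0193
finger_force: 30.0
```

```bash
cat >> data.py <<'E'
B=[(.5067,.1191,4.0,5.5),(.4939,.124,2.5,5.1),(.4802,.1252,1.6,3.6),(.4672,.1228,2.5,3.6),(.4559,.1175,3.9,1.4),(.4466,.1099,5.9,2.2)]
E
python3 -c "
from fit import *;from data import *
run(F+B,[1]*len(F)+[-1]*len(B))
from bench import robot
o=robot.get_obs();p=o['tool_pos'];print(p,o['qvel'].round(3),o['wrist_force'],np.degrees(np.arctan2(p[0]-.4827,p[2]-.0753))%360)"
```

```text
linear c [0.4827 0.0753] drag 0.3188134652020003 U 0.29589754811333147 phi -127.07451264836199 target theta 307.074512648362
soft_l1 c [0.4827 0.0753] drag 0.3188623024024694 U 0.29529852084791924 phi -126.95801191741404 target theta 306.958011917414
[[ 2.560e+01  4.990e+01 -1.200e+01 -1.220e+01  7.100e+00]
 [ 5.680e+01  5.010e+01 -1.200e+01 -1.190e+01  4.000e+00]
 [ 8.730e+01  5.020e+01 -1.070e+01 -1.010e+01 -3.000e-01]
 [ 1.175e+02  5.020e+01 -6.900e+00 -7.300e+00  3.000e-01]
 [ 1.503e+02  4.990e+01 -4.100e+00 -4.000e+00  1.200e+00]
 [ 1.823e+02  5.000e+01 -1.400e+00 -1.500e+00 -6.300e+00]
 [ 2.113e+02  4.990e+01 -4.000e-01 -5.000e-01 -6.000e+00]
 [ 2.405e+02  5.000e+01 -3.000e-01 -1.000e+00 -7.300e+00]
 [ 2.694e+02  5.000e+01 -2.200e+00 -2.800e+00 -9.800e+00]
 [ 2.960e+02  5.020e+01 -5.500e+00 -5.300e+00 -1.090e+01]
 [ 3.195e+02  5.020e+01 -8.100e+00 -7.700e+00  1.500e+00]
 [ 3.500e+02  4.980e+01 -1.100e+01 -1.040e+01  1.590e+01]
 [ 2.480e+01  4.980e+01 -1.160e+01 -1.220e+01  1.250e+01]
 [ 5.660e+01  5.000e+01 -1.170e+01 -1.190e+01  7.600e+00]
 [ 2.870e+01  5.000e+01  9.000e-01  5.000e-01  6.700e+00]
 [ 1.290e+01  5.000e+01  1.300e+00  1.000e+00  5.500e+00]
 [ 3.571e+02  5.000e+01  1.800e+00  1.800e+00  3.500e+00]
 [ 3.419e+02  5.000e+01  3.500e+00  3.000e+00  2.600e+00]
 [ 3.276e+02  5.000e+01  4.000e+00  4.300e+00 -9.000e-01]
 [ 3.138e+02  5.000e+01  5.700e+00  5.700e+00 -2.700e+00]]
[ 0.44186845 -0.21051375  0.10416877] [ 0.001  0.004 -0.002  0.     0.001 -0.   ] [ 5.1468333  -3.59178545  1.12560326] 305.26111991710167
```

The drum stands at 305.3°, with the estimate at 307°. I'll hold briefly, then check the arm is still and the plate hasn't moved.

Request:
servo_tool([
  [0,0.01,-0.01,0,1],
  [0,0.02,-0.02,0,1],
  [0,0.02,-0.02,0,1],
  [0,0.02,-0.02,0,1],
  [0,0.02,-0.02,0,1],
  [0,0.02,-0.02,0,1],
])

```text
time: 23.03
tool_pos: [0.4419, -0.2105, 0.1042]
ee_rot: [3.141, 0.001, 1.57]
wrist_force: [4.5, -4.0, -0.5]
width: 0.0192
finger_force: 30.0
```

```bash
python3 -c "
from h import *
s=robot.snapshot('top');g=cv2.cvtColor(s['image'],cv2.COLOR_BGR2GRAY)
m=(g>80).astype('uint8');m[:228]=0;m[258:]=0;m[:,:100]=0;m[:,169:]=0
print(cv2.boundingRect(cv2.findNonZero(m)))
u,v,w,h=cv2.boundingRect(cv2.findNonZero(m));print(plane(s,(u,v),.005),plane(s,(u+w,v+h),.005))
o=robot.get_obs();p=o['tool_pos'];print(o['time'],p,abs(o['qvel']).max(),o['wrist_force'],o['finger_force'],np.degrees(np.arctan2(p[0]-.4827,p[2]-.0753))%360)"
```

```text
(117, 233, 40, 22)
[0.44119176 0.221081   0.005     ] [0.37649646 0.10350828 0.005     ]
23.0833 [ 0.44183638 -0.21050141  0.10416138] 0.0012068787838633358 [ 4.16540348 -4.64067303 -0.26930919] 29.989736080169678 305.23300706278695
```

The plate lies flat at x 0.376–0.441, y 0.104–0.221. The drum is still and the handle is held.

```bash
python3 -c "
from bench import robot
print(robot.close_job())"
```

```text
the job is handed in; nothing more can be done
None
```

Job handed in at about 23 s: the lock plate lies flat on the worktop, the drum was turned more than once round, and it rests at about 305° (estimated heavy side straight down at 307°) with the crank handle still held.

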